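Bed down a reed plate along its comb

ROBOT

A 6-joint arm with a two-finger parallel gripper is mounted at the origin on a cart in front of the work surface, level with it; the furniture and walls round the work are solid. World frame = base frame: x ahead of the robot, y to its left, z up, the work surface at z = 0. Lengths are in m, angles in rad, forces in N, time in s.
With the tool pointing down it reaches from about 0.4 to 0.825 m from the base axis. Payload 7 kg.
Tool frame: the origin (TCP) lies on the mounting face of the last link; the fingertips stand arm.tcp_to_tips ahead of it and the grasp point (between the pads) lies 159 mm ahead of it (arm.tcp_to_tips is the distance from the TCP to the fingertips, in m); z points along the fingers, y is the direction in which the jaws open and shut (so a half turn about z gives the same grasp; the last joint's range is limited). The gripper opens to 88 mm and grips with 3 to 60 N. Pads are 19 mm wide; open, the fingers measure 130 mm over their backs; the gripper's body (78 mm by 193 mm) begins 47 mm behind the grasp point.
Start: joints at [1.419, 0.359, 0.012, 0, -1.224, -0.288], TCP at [0.287, 0.611, 0.405] pointing down, gripper open.
Joint ranges: [-3.07, 3.07], [-1.43, 2.12], [-1.02, 1.25], [-3.03, 1.67], [-3.05, -0], [-3.03, 3.03]. Speed limits (rad/s): [2.39, 2.39, 3.01, 3.14, 3.14, 3.14].

INTERFACE

Orientations are given as [roll, pitch, yaw] about the fixed x, y, z axes, in that order (R = Rz(yaw) Ry(pitch) Rx(roll)).
In Python, from station import arm, cams, job_done, finder gives the robot as it stands.
- The arm moves only by the tool play_rows, never from a script. Its argument "targets" is a list that holds one entry, the list of rows, each a list of 4 numbers: the shift along the tool's x, y, z in m, then the turn about the tool's z in degrees. A call has 1 to 5 rows; each row is the pose to reach, as a shift and turn from the pose commanded when the call began, along the tool's axes at that moment; what a row does not reach only later rows make up. A row lasts 1/8 s, in which the tool goes at most 62.5 mm and 10.7 degrees, less where a joint would pass 70% of its speed; a pose out of reach is approached as far as the arm can. A call with a gripper value outside its range is refused whole. "grip" is the closure in counts, from 0 (fully open) to 255 (shut), set as the call begins (left out, the last holds). The fingers move at their own pace and stop on an object; "newtons" is the grip in N (left out, the last holds). Time passes only in rows, so rows that repeat a pose let the fingers close. It gives the time, the measured TCP pose, the force and the opening at its end, in the units of the state.
- arm.get_state(): the state, without advancing time (a new reading comes with each control period).
- cams.grab_frame(name): name is "scene" or "top" or "wrist"; returns (picture, depth): 480x640x3 uint8, red, green, blue; 480x640 float32, m along the optical axis (not along the pixel's ray), 0 where there is no reading.
- cams.camera_params(name): a dict with "intrinsics" (3x3 intrinsics, pixels), "D" ([k1, k2, p1, p2, k3] as OpenCV has them; the pictures are not rectified), "position" and "attitude" of the camera in the world. Camera axes: x right, y down, z forward; pixel columns grow to the right and rows downward; lengths in m; the calibration is good to about 2 mm. A picture is of the moment at which its call begins: read the wrist's pose just before it. camera_params takes no time and is no camera call; for the wrist camera it gives the pose at the moment of the call.
- job_done(): hands the job in, once; it reports no verdict.
Trained networks look in the newest picture that a camera, given by its name, has taken for a name from the list of things; names that differ only in an ending like _2 or _b are one class to them, and where a whole thing is asked for, a point or a joint stands for the part that bears it (a point fixed in the world has none). Each returns a list of dicts, best first, with "score" (0 to 1); they miss things now and then, are a little off and sometimes report something else, mostly with a low value. They report only what shows in the picture. A call takes as long as a camera call. They do not tell look-alikes from the thing itself.
- finder.find_in(camera, query): "xyz" ([x, y, z] in m, in world coordinates, good to about 4 mm: the middle of the surface that is visible of it).
- finder.masks_of(camera, query): "mask" (480x640 bool, what is visible of it).
The state is a dict: "t": time; "q": joint angles; "qd": joint speeds; "joint_efforts": joint torques, N m; "eef_pos": TCP position; "ee_rot": TCP orientation; "force": force on the tool from outside, world axes, zero at the start; "moment": the same for the moment, N m; "width": finger opening in m.
Only numpy, scipy, OpenCV 4.12 (cv2) and the standard library are available. Lean on these libraries where they do the work, as an engineer would, in place of code of your own. Each camera call takes 0.05 s, during which the arm holds its last target. There are 200 camera calls.

TASK

A comb with its newly fitted reed plate on top lies in the spring cradle of the small bench jig. Put your fingertips down on top of the plate at the jig's rounded end and run them along the plate to the square end without coming off it on the way, pressing lightly so that the cradle sinks visibly but never reaches its lower stop; finish with the fingertips still pressing on the plate at the square end, and stay there. Do not grip or lift the comb, and leave the other things on the desk alone.

Things in the scene. Friction and masses are not known exactly. Their poses are not given: they have to be found in the camera images.
- jig: Fixed aluminium base plate, 50 mm wide, 218 mm long, 10 mm thick. It stands on 2 mm rubber feet; origin on its underside below the middle of the cradle; its y axis runs along the plate from the rounded end (at y = -120 mm, a half-round tongue with one large screw head) to the square end (y = +98 mm, two small screw heads); z up. It may stand at any yaw.
- cradle (a joint): How far the cradle has sunk, in m: 0 up (at rest), 0.014 on its lower stop. The cradle is a pale wooden trough (32 x 180 mm, rails 14 mm high) on guide pins, it moves straight down and springs back: it begins to sink at about 1.2 N and sinks 1 mm more for each further 0.7 N, so it meets the stop at about 11 N.
- plate_start (a point): Point on the middle line of the plate's flat top face, 20 mm in from its end on the jig's rounded side. About 57 mm above the desk when the cradle is up; it sinks with the cradle. Axes as the jig's.
- plate_middle (a point): Centre of the plate's flat top face; it sinks with the cradle. Axes as the jig's.
- plate_end (a point): Point on the middle line of the plate's flat top face, 20 mm in from its end on the jig's square side; it sinks with the cradle. Axes as the jig's.
- reed_comb: The loose work piece: black comb with a metal reed plate on top, 20 mm wide, 164 mm long, top face 23 mm above its underside, 60 g. It lies in the cradle with about 1.5 mm of play all round, and its upper 14 mm or so stand above the cradle's rails. A small ball-headed screw stands 7 mm above the top face at the very end on the rounded side. Origin at the centre of its underside, y along its length, z up.
- dropper: Bystander: small clear dropper bottle, 25 mm across, 84 mm high, standing; origin at the centre of its underside.
- screwdriver: Bystander: small screwdriver, 145 mm long, 18 mm thick, lying to the robot's left of the jig; origin below its middle, y along it.
- eraser: Bystander: eraser, 23 x 56 x 13 mm, lying; origin at the centre of its underside.
- tin_brass: Bystander: open shallow round tin, 89 mm across, 17 mm high; origin at the centre of its underside.
Mind the look-alikes: they are no part of the job. What is meant by the reed_comb is not red or turquoise, and is the larger of those in its own colour.

How it is judged:
On the way, in this order (a step that is already met when the one before it is completed fails the run):
1. the fingertips press the plate at the rounded end, so that the cradle sinks at least 2 mm (y of the grasp point in the frame of plate_middle between -0.1 and -0.042 m and contact force between the fingers and reed_comb above 0.5 N and value of joint cradle above 0.002 m), for 0.1 s.
2. they press the plate in its middle, the cradle sunk at least 2 mm (y of the grasp point in the frame of plate_middle between -0.02 and 0.02 m and contact force between the fingers and reed_comb above 0.5 N and value of joint cradle above 0.002 m), for 0.05 s.
3. they press the plate at the square end, the cradle sunk at least 2 mm (y of the grasp point in the frame of plate_middle between 0.042 and 0.1 m and contact force between the fingers and reed_comb above 0.5 N and value of joint cradle above 0.002 m), for 0.2 s.
At the end, for the whole second after the job is handed in: The fingertips still press on the plate at the square end (within the last 40 mm of it, or up to 18 mm past), with the cradle sunk by 2 to 13 mm and still, and the comb lying level in the cradle (all of step 3 and value of joint cradle below 0.0132 m and linear speed of reed_comb below 0.01 m/s and distance between reed_comb and plate_middle below 0.028 m and angle between reed_comb's own z axis and vertical below 0.1 rad); the arm keeps its last pose, push and grip.
It fails at once if the cradle is pushed onto its lower stop (value of joint cradle above 0.0134 m).
It fails at once if the fingertips come off the plate, or approach it, between the two ends (y of the grasp point in the frame of plate_middle between -0.037 and 0.037 m and x of the grasp point in the frame of plate_middle between -0.035 and 0.035 m and z of the grasp point in the frame of plate_middle below 0.036 m and value of joint cradle below 0.0008 m).
It fails at once if the fingers reach down on both sides of the comb, as for a grasp (y of the grasp point in the frame of plate_middle between -0.085 and 0.085 m and x of the grasp point in the frame of plate_middle between -0.025 and 0.025 m and z of the grasp point in the frame of plate_middle below 0.005 m).
It fails at once if the comb is lifted or tipped out of the cradle (z of reed_comb in the frame of plate_middle above -0.017 m or angle between reed_comb's own z axis and vertical above 0.15 rad).
It fails at once if another thing on the desk is moved (distance of any of dropper, screwdriver, eraser, tin_brass from where it was at the start of the episode above 0.015 m).
It also fails if it takes over 40 s, if anything falls off the work surface, if the arm or the gripper's body presses on something with over 40 N, if the wrist force passes 120 N, or if a joint passes its speed limit or range.

## Working session

There is one attempt and no reset: what is moved stays moved. The work goes in short steps, Python scripts to look and compute and a tool call to move; the robot and the scene stay as the last step left them, time stands still between calls to the robot, and variables do not carry over. Pictures are saved under pics/ and viewed, about 8 in all and at most 12, crops included, and the job is handed in when it is done.

Besides the shell and the picture viewer there is one more tool, called by a JSON object that holds its "fn" and its "kwargs". play_rows: Moves the arm, as the interface text tells. Its arguments: {"type":"object","properties":{"targets":{"type":"array","items":{"type":"array","items":{"type":"array","items":{"type":"number"}}}},"grip":{"type":"number"},"newtons":{"type":"number"}},"required":["targets"]}

```bash
mkdir -p pics; ls; cat > h.py <<'E'
import numpy as np, cv2
from station import arm, cams, job_done, finder
from scipy.spatial.transform import Rotation as R
def save(n,p): cv2.imwrite('pics/'+p+'.png',cv2.cvtColor(n,cv2.COLOR_RGB2BGR))
E
python3 - <<'E'
from h import *
s=arm.get_state();print(s, arm.tcp_to_tips)
for c in ('top','scene'):
    im,d=cams.grab_frame(c);save(im,c+'0');p=cams.camera_params(c);print(c,p)
    np.savez(c+'0.npz',im=im,d=d)
    for q in ('reed_comb','jig','cradle'):
        for f in finder.find_in(c,q): print(c,q,np.round(f['xyz'],3),round(f['score'],2))
E
```

```text
pics
{'t': 0.0, 'q': array([ 1.41911027e+00,  3.59392968e-01,  1.10478693e-02, -3.30618553e-04,
       -1.22410536e+00, -2.88067882e-01]), 'qd': array([-5.81561946e-04, -2.88527081e-04, -1.62548299e-06,  5.68096003e-04,
        6.57329247e-04, -4.54758623e-04]), 'joint_efforts': array([ 1.22465586e-03, -5.82714951e+01,  2.93045801e+01,  6.99667364e+00,
        6.97305237e-03, -1.60160885e-04]), 'eef_pos': array([0.28729963, 0.61058818, 0.40371724]), 'ee_rot': array([ 3.13991838e+00, -1.71988277e-04, -4.39866397e-01]), 'force': array([-0.67002362, -0.4328218 , -1.13010078]), 'moment': array([-0.01516287,  0.03433066,  0.05729241]), 'width': 0.08776800070482088} 0.1781
top {'intrinsics': array([[571.30892907,   0.        , 317.65841938],
       [  0.        , 571.30892907, 246.71089439],
       [  0.        ,   0.        ,   1.        ]]), 'D': array([-0.16376417,  0.        ,  0.        ,  0.        ,  0.        ]), 'position': array([ 0.21401961, -0.08176788,  1.34893888]), 'attitude': array([-2.93341848,  0.00434157, -1.66114766])}
top reed_comb [0.347 0.295 0.022] 0.78
top reed_com
[... 151 characters left out ...]
op cradle [ 0.516 -0.126  0.042] 0.78
scene {'intrinsics': array([[589.67563086,   0.        , 317.03949855],
       [  0.        , 589.67563086, 232.12243992],
       [  0.        ,   0.        ,   1.        ]]), 'D': array([0.03027947, 0.        , 0.        , 0.        , 0.        ]), 'position': array([-0.11876125, -0.66940126,  1.01676095]), 'attitude': array([-2.41653731, -0.00244025, -0.82799481])}
scene reed_comb [ 0.522 -0.139  0.058] 0.94
scene reed_comb [ 0.344 -0.02   0.017] 0.94
scene reed_comb [0.345 0.296 0.025] 0.85
scene reed_comb [ 0.424 -0.466  0.017] 0.64
scene jig [ 0.506 -0.15   0.008] 0.77
scene cradle [ 0.508 -0.152  0.04 ] 0.82
scene cradle [ 0.621 -0.331  0.011] 0.69
```

View pics/top0.png

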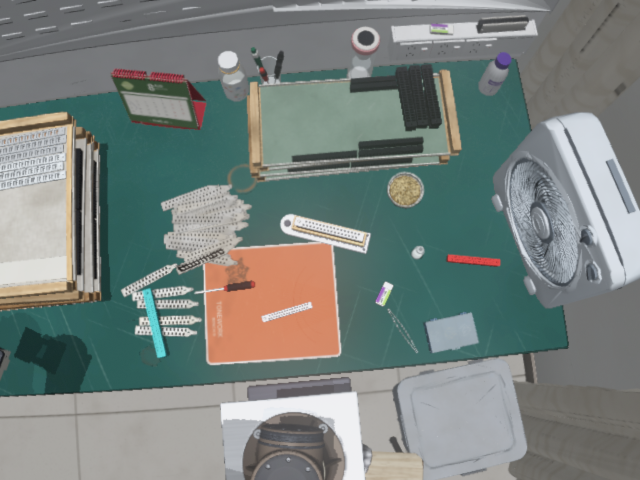

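View pics/scene0.png

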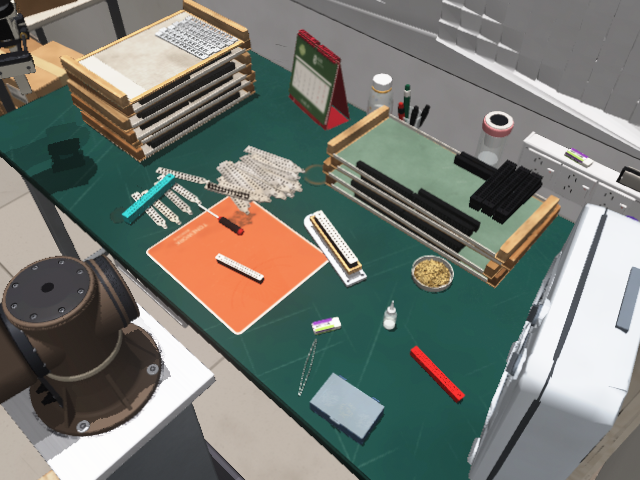

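Candidates for the comb, in top-camera pixels:
- The plate in the jig at (325,232), a black comb with a metal plate.
- The small light comb on the mat at (287,312).
- The turquoise one at (154,322).
- The red one at (473,260).
- Loose reed plates around (205,220).

I choose the one in the jig. Its rounded end is at about (287,221) and its square end at about (367,243). Next I measure it and check a crop.

```bash
cat >> h.py <<'E'
def cloud(c,d,p=None):
    p=p or cams.camera_params(c); K=p['intrinsics']
    v,u=np.mgrid[:480,:640]
    n=cv2.undistortPoints(np.stack([u,v],-1).reshape(-1,1,2).astype(float),K,p['D']).reshape(480,640,2)
    P=np.dstack([n[...,0]*d,n[...,1]*d,d])
    W=P@R.from_euler('xyz',p['attitude']).as_matrix().T+p['position']
    W[d<=0]=np.nan
    return W
def fit(P):
    r=cv2.minAreaRect(P[:,:2].astype(np.float32)*1000); b=cv2.boxPoints(r)
    e=[b[1]-b[0],b[2]-b[1]]; a=max(e,key=np.linalg.norm); a=a/np.linalg.norm(a)
    if a[1]>0:a=-a
    return np.round(r[0],1),np.round(r[1],1),round(np.degrees(np.arctan2(a[1],a[0])),1)
E
python3 - <<'E'
from h import *
ims=[]
for c,box in (('top',(270,200,390,265)),('scene',(295,200,375,290))):
    z=np.load(c+'0.npz');W=cloud(c,z['d']);im=z['im']
    with np.errstate(invalid='ignore'):
        near=(abs(W[...,0]-.52)<.08)&(abs(W[...,1]+.12)<.14)
        t=near&(W[...,2]>.051)&(W[...,2]<.062); P=W[t]; print(c,'plate',len(P),np.median(P[:,2]),fit(P))
        t=near&(W[...,2]>.007)&(W[...,2]<.016); P=W[t]; print(c,'base',len(P),fit(P))
        for x0 in (.55,.6,.65,.7):
            m=(W[...,0]>x0)&(W[...,0]<x0+.05)&(W[...,1]>-.35)&(W[...,1]<.15)&(W[...,2]<.4); print(x0,round(np.nanpercentile(W[m][:,2],99.5),3))
        m=(W[...,0]>.55)&(W[...,0]<.75)&(W[...,1]>-.4)&(W[...,1]<.2)&(W[...,2]>.05)&(W[...,2]<.4);print('tray minx',np.nanmin(W[m][:,0]))
        m=(W[...,0]<.7)&(W[...,0]>.2)&(W[...,1]>-.3)&(W[...,1]<.6)&(W[...,2]<.4)&(W[...,2]>.08);Q=W[m];print('tall',len(Q),np.round(np.percentile(Q,[2,98],axis=0),2) if len(Q) else '')
    a,b,e,f=box; ims.append(cv2.resize(im[b:f,a:e],(400,300)))
save(np.hstack(ims),'crop1')
E
```

```text
top plate 590 0.05692216543040718 (array([ 527.2, -130.2]), array([163.4,  23.9]), np.float32(-108.2))
top base 715 (array([ 517.3, -118.9]), array([267.3, 155. ]), np.float32(-92.1))
0.55 0.059
0.6 0.019
0.65 0.132
0.7 0.166
tray minx 0.5500254258168098
tall 12857 [[ 0.4  -0.26  0.1 ]
 [ 0.7   0.59  0.2 ]]
scene plate 582 0.05752288384882709 (array([ 526.6, -132.6]), array([168.1,  23.5]), np.float32(-109.5))
scene base 769 (array([ 510.9, -107.5]), array([130.4, 251.1]), np.float32(-88.4))
0.55 0.058
0.6 0.02
0.65 0.131
0.7 0.167
tray minx 0.5500262385147103
tall 11989 [[ 0.25 -0.27  0.08]
 [ 0.7   0.6   0.36]]
```

View pics/crop1.png

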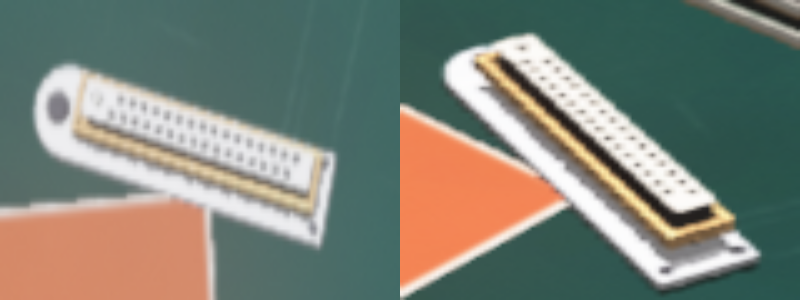

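The chosen comb is confirmed: plate centre about (0.527, -0.131), z 0.057, with the axis towards the square end at about -108.7°. I'll close the fingers and fly over at the current height, with the jaws along the plate.

{"fn": "play_rows", "kwargs": {"targets": [[[0.035, 0.034, 0, 0], [0.07, 0.068, 0, 0], [0.105, 0.103, 0, 0], [0.14, 0.137, 0, 0], [0.176, 0.171, 0, 0]]], "grip": 255, "newtons": 20}}

```text
t: 1.02
eef_pos: [0.3741, 0.3795, 0.4049]
ee_rot: [-3.141, -0.0, -0.439]
force: [0.2, 0.4, -0.3]
width: 0.0432
```

{"fn": "play_rows", "kwargs": {"targets": [[[0.035, 0.034, 0, 0], [0.07, 0.068, 0, 0], [0.105, 0.103, 0, 0], [0.14, 0.137, 0, 0], [0.176, 0.171, 0, 0]]]}}

```text
t: 1.65
eef_pos: [0.4605, 0.1499, 0.4051]
ee_rot: [-3.141, -0.0, -0.439]
force: [0.6, -0.5, -0.1]
width: 0.0008
```

{"fn": "play_rows", "kwargs": {"targets": [[[0.035, 0.034, 0, -2], [0.07, 0.068, 0, -4], [0.105, 0.103, 0, -6.5], [0.14, 0.137, 0, -6.5], [0.176, 0.171, 0, -6.5]]]}}

```text
t: 2.28
eef_pos: [0.5471, -0.0799, 0.405]
ee_rot: [-3.141, -0.001, -0.326]
force: [0.6, 0.5, 0.8]
width: 0.0005
```

{"fn": "play_rows", "kwargs": {"targets": [[[0, 0, 0.04, 0], [0, 0, 0.08, 0], [0, 0, 0.1, 0], [0, 0, 0.1, 0]]]}}

```text
t: 2.78
eef_pos: [0.5462, -0.0784, 0.3033]
ee_rot: [3.14, 0.003, -0.327]
force: [0.1, 0.4, -0.7]
width: 0.0004
```

```bash
python3 - <<'E'
from h import *
s=arm.get_state();print(s['eef_pos'],s['ee_rot'],s['force'])
ims=[]
for c in ('wrist','scene','top'):
    p=cams.camera_params(c);im,d=cams.grab_frame(c);W=cloud(c,d,p);ims.append(im)
    with np.errstate(invalid='ignore'):
        t=(abs(W[...,0]-.527)<.07)&(abs(W[...,1]+.13)<.12)&(W[...,2]>.051)&(W[...,2]<.062); P=W[t]
        if len(P)>20: print(c,len(P),np.median(P[:,2]),fit(P))
save(np.hstack([cv2.resize(ims[0],(400,300)),cv2.resize(ims[1][120:320,200:467],(400,300))]),'w1')
E
```

```text
[ 0.54624908 -0.07841172  0.30327951] [ 3.14004753e+00  2.86741957e-03 -3.26621720e-01] [ 0.10593254  0.38772197 -0.70827049]
wrist 8863 0.056575927484412536 (array([ 526.8, -130.2]), array([164.7,  21.1]), np.float32(-109.4))
scene 584 0.057514925868802025 (array([ 526.8, -133.8]), array([165.9,  23.3]), np.float32(-109.6))
top 440 0.05683351095228073 (array([ 526.9, -130. ]), array([163.6,  21.1]), np.float32(-109.0))
```

View pics/w1.png

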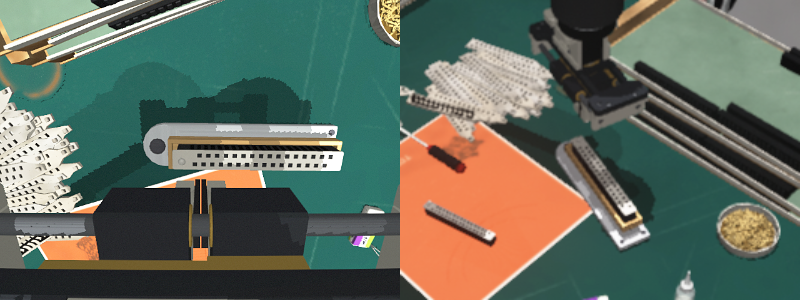

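The wrist crop shows the plate from (178,158) to (343,162), with the rounded end on the left. The fingertips are 55 mm before its centre and about 1 mm off its middle line. I'll descend in stages.

{"fn": "play_rows", "kwargs": {"targets": [[[-0.001, 0, 0.03, 0.7], [-0.001, 0, 0.05, 0.7], [-0.001, 0, 0.06, 0.7], [-0.001, 0, 0.062, 0.7], [-0.001, 0, 0.062, 0.7]]]}}

```text
t: 3.55
eef_pos: [0.5462, -0.0778, 0.2435]
ee_rot: [-3.141, -0.001, -0.338]
force: [0.8, -0.9, 0.4]
width: 0.0006
```

{"fn": "play_rows", "kwargs": {"targets": [[[0, 0, 0.003, 0], [0, 0, 0.006, 0], [0, 0, 0.009, 0], [0, 0, 0.009, 0], [0, 0, 0.009, 0]]]}}

```text
t: 4.18
eef_pos: [0.5459, -0.0779, 0.2339]
ee_rot: [-3.141, -0.0, -0.338]
force: [-0.8, 0.9, 2.2]
width: 0.0004
```

```bash
cat > m.py <<'E'
from h import *
s=arm.get_state();print(s['t'],s['eef_pos'],s['eef_pos'][2]-arm.tcp_to_tips,s['force'])
e=s['eef_pos'][:2]-[.5268,-.130];a=np.radians(-109.4);print('along',e@[np.cos(a),np.sin(a)],'perp',e@[-np.sin(a),np.cos(a)])
for c in ('wrist','top'):
    p=cams.camera_params(c);im,d=cams.grab_frame(c);W=cloud(c,d,p)
    with np.errstate(invalid='ignore'):
        r=W[...,:2]-[.5268,-.130];al=r@[np.cos(a),np.sin(a)];pe=r@[-np.sin(a),np.cos(a)]
        t=(abs(al)<.078)&(abs(pe)<.007)&(abs(al-e@[np.cos(a),np.sin(a)])>.03)&(W[...,2]<.062)&(W[...,2]>.04);print(c,'plate z',t.sum(),np.median(W[t][:,2]))
E
python3 m.py
```

```text
4.175 [ 0.5459295  -0.07790443  0.23386218] 0.05576217509992687 [-0.76049431  0.90819841  2.20854035]
along -0.05549179820056379 perp 0.0007392541121757916
wrist plate z 4695 0.05421359133675302
top plate z 116 0.0551285353959462
```

Contact made: force 2.2 N and the plate about 2 mm down. I'll go 4 mm deeper.

{"fn": "play_rows", "kwargs": {"targets": [[[0, 0, 0.002, 0], [0, 0, 0.004, 0], [0, 0, 0.004, 0], [0, 0, 0.004, 0]]]}}

```text
t: 4.78
eef_pos: [0.5459, -0.0779, 0.2298]
ee_rot: [-3.141, -0.0, -0.338]
force: [-1.1, 1.5, 5.7]
width: 0.0006
```

```bash
python3 m.py
```

```text
4.775 [ 0.54593748 -0.07786545  0.22983004] 0.05173003794511205 [-1.12090484  1.50593604  5.68540089]
along -0.05553121730765889 perp 0.0007338286235771301
wrist plate z 4673 0.05026464302383982
top plate z 119 0.05109779096663836
```

Sunk about 6 mm at 5.7 N, mid-range. Now I slide along tool +y.

{"fn": "play_rows", "kwargs": {"targets": [[[0, 0.004, 0, 0], [0, 0.01, 0, 0], [0, 0.017, 0, 0], [0, 0.024, 0, 0], [0, 0.03, 0, 0]]]}}

```text
t: 5.5
eef_pos: [0.5367, -0.1059, 0.2302]
ee_rot: [-3.14, -0.003, -0.338]
force: [1.3, 3.9, 6.6]
width: 0.0002
```

```bash
python3 m.py
```

```text
5.5 [ 0.5367412  -0.10593566  0.2302262 ] 0.05212619876181801 [1.28805524 3.89675789 6.56825808]
along -0.026000110186214943 perp 0.0013835281521892024
wrist plate z 2832 0.05053764850995214
top plate z 38 0.05211424848603852
```

{"fn": "play_rows", "kwargs": {"targets": [[[-0.001, 0.006, 0, 0], [-0.001, 0.012, 0, 0], [-0.001, 0.018, 0, 0], [-0.001, 0.024, 0, 0], [-0.001, 0.03, 0, 0]]]}}

```text
t: 6.22
eef_pos: [0.5258, -0.1339, 0.2302]
ee_rot: [-3.14, -0.002, -0.338]
force: [1.5, 4.6, 5.4]
width: 0.0004
```

{"fn": "play_rows", "kwargs": {"targets": [[[0, 0.006, 0, 0], [0, 0.012, 0, 0], [0, 0.018, 0, 0], [0, 0.024, 0, 0], [0, 0.03, 0, 0]]]}}

```text
t: 6.85
eef_pos: [0.5158, -0.1622, 0.2301]
ee_rot: [-3.14, -0.002, -0.338]
force: [1.1, 4.5, 5.6]
width: 0.0006
```

```bash
python3 m.py
```

```text
6.85 [ 0.5158328  -0.16223659  0.23014772] 0.05204771759163554 [1.13501038 4.50939868 5.64459387]
along 0.03404916366847209 perp 0.00036322979517930696
wrist plate z 3550 0.05041297962431379
top plate z 34 0.05114337153585424
```

{"fn": "play_rows", "kwargs": {"targets": [[[0, 0.006, 0, 0], [0, 0.012, 0, 0], [0, 0.018, 0, 0], [0, 0.024, 0, 0], [0, 0.026, 0, 0]]]}}

```text
t: 7.58
eef_pos: [0.5071, -0.1869, 0.2301]
ee_rot: [-3.141, -0.002, -0.339]
force: [1.3, 4.4, 4.8]
width: 0.0004
```

{"fn": "play_rows", "kwargs": {"targets": [[[0, 0, 0, 0], [0, 0, 0, 0], [0, 0, 0, 0], [0, 0, 0, 0]]]}}

```text
t: 8.07
eef_pos: [0.5071, -0.1869, 0.2301]
ee_rot: [-3.141, -0.002, -0.338]
force: [2.1, 1.5, 4.1]
width: 0.0005
```

```bash
python3 m.py; python3 - <<'E'
from h import *
a=cams.grab_frame('wrist')[0];b=cams.grab_frame('scene')[0]
save(np.hstack([cv2.resize(a,(400,300)),cv2.resize(b[170:350,250:490],(400,300))]),'end')
E
```

```text
8.075 [ 0.50708199 -0.18691001  0.23011625] 0.052016248679449095 [2.10547099 1.49780757 4.09672681]
along 0.06022836943083484 perp 0.00030481653799167597
wrist plate z 5060 0.05036738486424813
top plate z 99 0.05142105345062076
```

View pics/end.png

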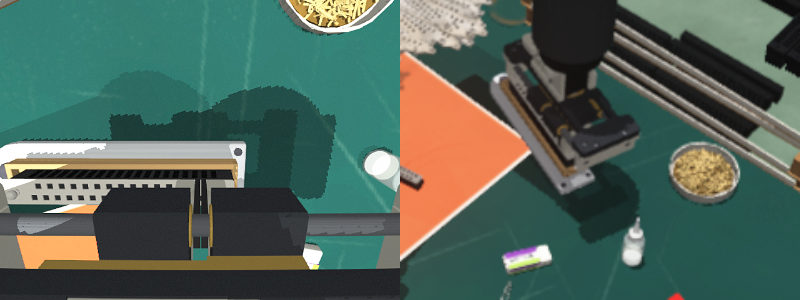

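The crop shows the closed fingertips at (203,185) on the plate at the square end, whose screw is at (238,152). The comb lies straight in the cradle and the bystanders look untouched. I'm handing in.

```bash
python3 -c "
from h import *
print(job_done())"
```

```text
the job is handed in; nothing more can be done
None
```

I pressed the closed fingertips onto the plate at the jig's rounded end, about 55 mm before its centre. I then slid them along to about 60 mm past the centre, at the square end, and handed the job in with them still pressing there. The robot's clock read about 8 s of the 40 s allowed.

- **Sink and force:** in the checks made during the slide the plate stayed about 6 mm down, well short of the 14 mm stop. The upward force was 4 to 6.6 N. The sink is worked out from camera depth, because the joint itself cannot be read directly.
- **Sideways drift:** the fingertips stayed within about 1.5 mm of the plate's middle line.
- **Last checks:** the last depth reading put the plate 5.4 mm (top camera) to 6.2 mm (wrist camera) below rest. The force was 4.1 N and the arm was still. In the last picture the comb looked level in the cradle, and the bystanders in view looked undisturbed.
- **Disagreements:** the cameras differed by about 1 mm on the plate's height. The final 4.1 N is a little under the roughly 5 N that 6 mm of sink should need, probably because of force-sensor noise. No check failed.

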